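# Gauge a tube plug on the packing bench

## Robot

A 6-joint arm with a two-finger parallel gripper is mounted at the origin on the work surface. World frame = base frame: x ahead of the robot, y to its left, z up, the work surface at z = 0. Lengths are in mm, angles in rad, forces in N, time in s.
With the tool pointing down it reaches from about 300 to 775 mm from the base axis. Payload 14.6 kg.
Tool frame: the origin (TCP) lies midway between the tips of the shut fingers; the grasp point (between the pads) lies 19 mm behind it; z points along the fingers, y is the direction in which the jaws open and shut (so a half turn about z gives the same grasp; the last joint's range is limited). The gripper opens to 94 mm and grips with 3 to 60 N. Pads are 16 mm wide; open, the fingers measure 119 mm over their backs; the gripper's body (75 mm by 177 mm) begins 78 mm behind the grasp point.
Start: joints at [1.13, 0.3, 1.521, -0, 1.321, -0.067], TCP at [200.832, 512.011, 205.446] pointing down, gripper open.
Joint ranges: [-3.03, 3.03], [-0.79, 2.21], [0.23, 2.52], [-1.04, 4.18], [0, 3.07], [-2.55, 2.55]. Speed limits (rad/s): [2.22, 2.22, 2.57, 3.14, 3.14, 3.14].

## Interface

Orientations are given as [roll, pitch, yaw] about the fixed x, y, z axes, in that order (R = Rz(yaw) Ry(pitch) Rx(roll)).
In Python, from cell import manip gives the robot as it stands.
- The arm moves only by the tool play_rows, never from a script. Its argument "commands" is a list of rows, each an object of numbers: "x", "y", "z": the shift along the tool's x, y, z in m; "wx", "wy", "wz": the turn, a rotation vector about the tool's x, y, z in degrees; "grip": the opening, from 0 (shut) to 1 (fully open). In form: [{"x": .., "y": .., "z": .., "wx": .., "wy": .., "wz": .., "grip": ..}, ...]. A call has 1 to 20 rows; each row shifts and turns the commanded pose from where the row before left it, along the tool's axes as they then stand; what a row does not reach is not made up. A row lasts 1/8 s, in which the tool goes at most 62.5 mm and 10.7 degrees, less where a joint would pass 70% of its speed; a pose out of reach is approached as far as the arm can. A call is refused whole if a number of a shift passes 0.0625 or a number of a turn 10.7, either way. A call with a gripper value outside its range is refused whole. The fingers move at their own pace and stop on an object; "squeeze" is the grip in N (left out, the last holds). Time passes only in rows, so rows that do not move let the fingers close. It gives the time, the measured TCP pose, the force and the opening at its end, in the units of the state.
- manip.read_state(): the state, without advancing time (a new reading comes with each control period).
- manip.camera(name): name is "side" or "top" or "wrist"; returns (picture, depth): 480x640x3 uint8, red, green, blue; 480x640 float32, mm along the optical axis (not along the pixel's ray), 0 where there is no reading.
- manip.camera_info(name): a dict with "intrinsics" (3x3 intrinsics, pixels), "camera_from_world" (4x4, takes a point from world to camera coordinates); the wrist camera has in their place "tool_from_camera" (4x4, takes a point from camera to tool coordinates, whose origin is the TCP and whose axes are the flange's). Camera axes: x right, y up, looking along -z (the intrinsics and any distortion apply to the point x, -y, -z); pixel columns grow to the right and rows downward; lengths in mm; the calibration is good to about 2 mm. A picture is of the moment at which its call begins: read the wrist's pose just before it. camera_info takes no time and is no camera call.
- manip.sign_off(): hands the job in, once; it reports no verdict.
The state is a dict: "clock": time; "joints": joint angles; "qd": joint speeds; "effort": joint torques, N m; "eef_pos": TCP position; "eef_rot": TCP orientation; "wrist_force": force on the tool from outside, world axes, zero at the start; "moment": the same for the moment, N m; "finger_gap": finger opening in mm.
Only numpy, scipy, OpenCV 4.12 (cv2) and the standard library are available. Lean on these libraries where they do the work, as an engineer would, in place of code of your own. Each camera call takes 0.05 s, during which the arm holds its last target.

## Task

Size the wooden tube plug that stands alone on the round cork pad: try it upright and centred in the sockets of the stepped gauge one after another from the smallest upward, each with a light press and never forcing it, and leave it fully home in the first socket it enters. Do not put it into a larger socket, leave the two plugs on the tray where they stand, and do not disturb the tape, carton and tube piece.

Things in the scene. Friction and masses are not known exactly. Their poses are not given: they have to be found in the camera images.
- plug_a_mid (a point): pale wooden tube plug, upright; three differ only in diameter: round body 40, 45 or 50 mm across (not told which), 26 mm tall, lower edge rounded 2 mm; on top a coaxial round grip knob 24 mm across, 30 mm tall (56 mm in all, about 60 g). Point: on its axis, 28 mm above its flat foot; z up. Standing alone on the cork pad: gauge it; on the tray: leave it
- plug_b_mid (a point): pale wooden tube plug, upright; three differ only in diameter: round body 40, 45 or 50 mm across (not told which), 26 mm tall, lower edge rounded 2 mm; on top a coaxial round grip knob 24 mm across, 30 mm tall (56 mm in all, about 60 g). Point: on its axis, 28 mm above its flat foot; z up. Standing alone on the cork pad: gauge it; on the tray: leave it
- plug_c_mid (a point): pale wooden tube plug, upright; three differ only in diameter: round body 40, 45 or 50 mm across (not told which), 26 mm tall, lower edge rounded 2 mm; on top a coaxial round grip knob 24 mm across, 30 mm tall (56 mm in all, about 60 g). Point: on its axis, 28 mm above its flat foot; z up. Standing alone on the cork pad: gauge it; on the tray: leave it
- gauge: brown wood, 78 (x) by 256 mm (y): four blocks at 64 mm pitch along y, smallest at +y, each 3 mm taller than the last, one socket each. Sits on rubber springs on a fixed plinth: sinks up to 4 mm (2 N to start, 5 N/mm), then solid. Origin: centre of underside, 12 mm above bench. Socket is 2 mm wider than its plug; a plug is 3 mm or more too wide for smaller ones and rests on the mouth
- step1 (a point): step 1 of 4 of the gauge: centre of the mouth of its round socket, level with that block's top (36 mm above the bench); straight socket 37 mm across, 18 mm deep, flat floor, mouth edge broken by 1 mm
- step2 (a point): step 2 of 4 of the gauge: centre of the mouth of its round socket, level with that block's top (39 mm above the bench); straight socket 42 mm across, 18 mm deep, flat floor, mouth edge broken by 1 mm
- step3 (a point): step 3 of 4 of the gauge: centre of the mouth of its round socket, level with that block's top (42 mm above the bench); straight socket 47 mm across, 18 mm deep, flat floor, mouth edge broken by 1 mm
- step4 (a point): step 4 of 4 of the gauge: centre of the mouth of its round socket, level with that block's top (45 mm above the bench); straight socket 52 mm across, 18 mm deep, flat floor, mouth edge broken by 1 mm
- pad_top (a point): centre of the top of the round cork pad, 90 mm across, 4 mm thick, fixed to the bench; the plug to gauge stands on it within 8 mm of the centre
- tray_floor (a point): centre of the floor (4 mm above the bench) of a shallow plywood tray, 210 by 105 mm, lips 10 mm high, fixed; two plugs wait on it about 100 mm apart along its x axis
- tape_mid (a point): bystander: loose cardboard-brown roll of tape lying flat, 100 mm across, 48 mm tall; point half-way up its axis
- carton_mid (a point): bystander: small closed carton 90 by 130 by 60 mm; point at its centre
- tube_mid (a point): bystander: short piece of cardboard tube standing on end, 60 mm across, 70 mm tall; point half-way up its axis

How it is judged (in metres and radians):
On the way, in this order (a step that is already met when the one before it is completed fails the run):
1. the plug is pressed lightly on the mouth of the smallest socket, centred on it within 5 mm (((horizontal distance between plug_a_mid and step1 below 0.005 m and z of plug_a_mid in the frame of step1 below 0.031 m and contact force between plug_a and gauge above 1 N) or (horizontal distance between plug_b_mid and step1 below 0.005 m and z of plug_b_mid in the frame of step1 below 0.031 m and contact force between plug_b and gauge above 1 N) or (horizontal distance between plug_c_mid and step1 below 0.005 m and z of plug_c_mid in the frame of step1 below 0.031 m and contact force between plug_c and gauge above 1 N))), for 0.05 s.
2. then the second socket is tried: the plug is pressed lightly on its mouth, centred within 5 mm, or, if it is the one that fits there, enters it (((horizontal distance between plug_a_mid and step2 below 0.005 m and z of plug_a_mid in the frame of step2 below 0.031 m and contact force between plug_a and gauge above 1 N) or (horizontal distance between plug_b_mid and step2 below 0.005 m and z of plug_b_mid in the frame of step2 below 0.031 m and contact force between plug_b and gauge above 1 N) or (horizontal distance between plug_c_mid and step2 below 0.005 m and z of plug_c_mid in the frame of step2 below 0.022 m))), for 0.05 s.
3. then the plug that fits the second is left home in it, or else the third is tried likewise (((horizontal distance between plug_c_mid and step2 below 0.003 m and z of plug_c_mid in the frame of step2 below 0.012 m and angle between plug_c_mid's own z axis and vertical below 0.06 rad and contact force between plug_c and the fingers below 0.1 N and linear speed of plug_c below 0.01 m/s) or (horizontal distance between plug_a_mid and step3 below 0.005 m and z of plug_a_mid in the frame of step3 below 0.022 m) or (horizontal distance between plug_b_mid and step3 below 0.005 m and z of plug_b_mid in the frame of step3 below 0.031 m and contact force between plug_b and gauge above 1 N))), for 0.05 s.
At the end, for the whole second after the job is handed in: The plug that stood on the cork pad stands upright (within 0.06 rad), at rest and released, fully home (within 2 mm of the floor) in the smallest socket that takes it, centred within 3 mm; the other two plugs still stand on the tray, moved less than 15 mm ((((horizontal distance between plug_a_mid and step3 below 0.003 m and z of plug_a_mid in the frame of step3 below 0.012 m and angle between plug_a_mid's own z axis and vertical below 0.06 rad and contact force between plug_a and the fingers below 0.1 N and linear speed of plug_a below 0.01 m/s) and (horizontal distance between plug_b_mid and tray_floor below 0.12 m and distance of plug_b_mid from where it was at the start of the episode below 0.015 m and angle between plug_b_mid's own z axis and vertical below 0.1 rad) and (horizontal distance between plug_c_mid and tray_floor below 0.12 m and distance of plug_c_mid from where it was at the start of the episode below 0.015 m and angle between plug_c_mid's own z axis and vertical below 0.1 rad)) or ((horizontal distance between plug_b_mid and step4 below 0.003 m and z of plug_b_mid in the frame of step4 below 0.012 m and angle between plug_b_mid's own z axis and vertical below 0.06 rad and contact force between plug_b and the fingers below 0.1 N and linear speed of plug_b below 0.01 m/s) and (horizontal distance between plug_a_mid and tray_floor below 0.12 m and distance of plug_a_mid from where it was at the start of the episode below 0.015 m and angle between plug_a_mid's own z axis and vertical below 0.1 rad) and (horizontal distance between plug_c_mid and tray_floor below 0.12 m and distance of plug_c_mid from where it was at the start of the episode below 0.015 m and angle between plug_c_mid's own z axis and vertical below 0.1 rad)) or ((horizontal distance between plug_c_mid and step2 below 0.003 m and z of plug_c_mid in the frame of step2 below 0.012 m and angle between plug_c_mid's own z axis and vertical below 0.06 rad and contact force between plug_c and the fingers below 0.1 N and linear speed of plug_c below 0.01 m/s) and (horizontal distance between plug_a_mid and tray_floor below 0.12 m and distance of plug_a_mid from where it was at the start of the episode below 0.015 m and angle between plug_a_mid's own z axis and vertical below 0.1 rad) and (horizontal distance between plug_b_mid and tray_floor below 0.12 m and distance of plug_b_mid from where it was at the start of the episode below 0.015 m and angle between plug_b_mid's own z axis and vertical below 0.1 rad)))); the robot touches nothing.
It fails at once if a plug is forced: more than 25 N between it and the gauge (contact force between any of plug_a, plug_b, plug_c and gauge above 25 N).
It fails at once if a plug goes down into a larger socket than the first it fits ((horizontal distance between plug_a_mid and step4 below 0.005 m and z of plug_a_mid in the frame of step4 below 0.022 m) or (horizontal distance between plug_c_mid and step3 below 0.005 m and z of plug_c_mid in the frame of step3 below 0.022 m) or (horizontal distance between plug_c_mid and step4 below 0.005 m and z of plug_c_mid in the frame of step4 below 0.022 m)).
It fails at once if a plug waiting on the tray is pushed along or over ((horizontal distance between plug_a_mid and tray_floor below 0.12 m and height (world z) of plug_a_mid below 0.045 m and (distance of plug_a_mid from where it was at the start of the episode above 0.015 m or angle between plug_a_mid's own z axis and vertical above 0.3 rad)) or (horizontal distance between plug_b_mid and tray_floor below 0.12 m and height (world z) of plug_b_mid below 0.045 m and (distance of plug_b_mid from where it was at the start of the episode above 0.015 m or angle between plug_b_mid's own z axis and vertical above 0.3 rad)) or (horizontal distance between plug_c_mid and tray_floor below 0.12 m and height (world z) of plug_c_mid below 0.045 m and (distance of plug_c_mid from where it was at the start of the episode above 0.015 m or angle between plug_c_mid's own z axis and vertical above 0.3 rad))).
It fails at once if the tape, carton or tube piece is moved more than 20 mm (distance of any of tape_mid, carton_mid, tube_mid from where it was at the start of the episode above 0.02 m).
It also fails if it takes over 72 s, if anything falls off the work surface, if the arm or the gripper's body presses on something with over 40 N, if the wrist force passes 120 N, or if a joint passes its speed limit or range.

## Working session

There is one attempt and no reset: what is moved stays moved. The work goes in short steps, Python scripts to look and compute and a tool call to move; the robot and the scene stay as the last step left them, time stands still between calls to the robot, and variables do not carry over. Pictures are saved under pics/ and viewed, and the job is handed in when it is done.

Besides the shell and the picture viewer there is one more tool, called by a JSON object that holds its "fn" and its "kwargs". play_rows: Moves the arm, as the interface text tells. Its arguments: {"type":"object","properties":{"commands":{"type":"array"},"squeeze":{"type":"number"}},"required":["commands"]}

```bash
ls; mkdir -p pics; cat > h.py <<'E'
import numpy as np, cv2
from cell import manip
def snap(n,f):
    p,d=manip.camera(n); cv2.imwrite('pics/'+f+'.png',p[:,:,::-1]); np.save('pics/'+f+'.npy',d); return p,d
E
python3 - <<'E'
from h import *
print(manip.read_state())
for n in ['top','side']:
    snap(n,n+'0'); print(n,manip.camera_info(n))
print(manip.camera_info('wrist'))
E
```

```text
pics
{'clock': 0.0, 'joints': array([ 1.13039095e+00,  3.00455964e-01,  1.52158970e+00, -3.12953482e-05,
        1.32071832e+00, -6.65961288e-02]), 'qd': array([-0.00154964, -0.00147674, -0.00156855, -0.00018836,  0.00063739,
       -0.00029744]), 'effort': array([ 4.48531136e-03, -5.31849360e+01, -3.52722681e+01,  7.09970389e-02,
        2.46166351e-02, -9.72675525e-05]), 'eef_pos': array([200.73252083, 511.76877711, 204.89099392]), 'eef_rot': array([-3.14042191e+00, -4.77026629e-05,  2.76779114e+00]), 'wrist_force': array([ 0.60782981, -0.69721935, -1.30609331]), 'moment': array([-0.00900847, -0.00013854, -0.0070009 ]), 'finger_gap': 93.92984853651785}
top {'intrinsics': array([[599.77308576,   0.        , 324.00128109],
       [  0.        , 599.77308576, 234.08361122],
       [  0.        ,   0.        ,   1.        ]]), 'camera_from_world': array([[ 1.07192211e-02, -9.99936775e-01, -3.39772456e-03,
        -2.25311570e+01],
       [ 9.96001063e-01,  1.03755081e-02,  8.87368669e-02,
        -5.87871066e+02],
       [-8.86960034e-02, -4.33532737e-03,  9.96049308e-01,
        -1.39
[... 469 characters left out ...]
    [-2.86124334e-01,  5.69472577e-01,  7.70606158e-01,
        -8.09613989e+02],
       [ 0.00000000e+00,  0.00000000e+00,  0.00000000e+00,
         1.00000000e+00]])}
{'intrinsics': array([[358.14585772,   0.        , 319.15267993],
       [  0.        , 358.14585772, 232.12563434],
       [  0.        ,   0.        ,   1.        ]]), 'tool_from_camera': array([[-4.34631005e-04,  9.72528160e-01,  2.32784858e-01,
         6.53848221e+01],
       [ 9.99999883e-01,  3.72981110e-04,  3.08853087e-04,
         1.57194241e-01],
       [ 2.13543970e-04,  2.32784965e-01, -9.72528208e-01,
        -1.78788799e+02],
       [ 0.00000000e+00,  0.00000000e+00,  0.00000000e+00,
         1.00000000e+00]])}
```

View pics/top0.png

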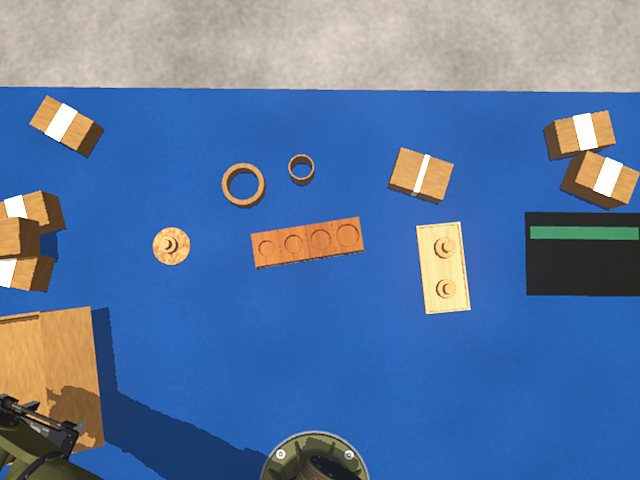

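View pics/side0.png

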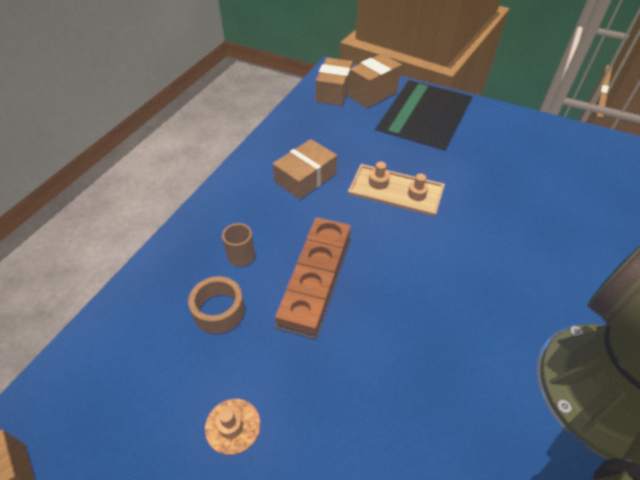

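The top view shows the plug on its pad at (170,245), the gauge spanning (252–364, 217–268) with sockets at about (266,248), (293,243), (320,239) and (347,235) from smallest to largest, and the tray at (443,268). I'll work out coarse positions.

```bash
cat >> h.py <<'E'
def ray(info,uv,T=None):
    K=info['intrinsics']; v=np.array([(uv[0]-K[0,2])/K[0,0],-(uv[1]-K[1,2])/K[1,1],-1.0])
    if T is None: T=np.linalg.inv(info['camera_from_world'])
    return T[:3,3],T[:3,:3]@v
def onz(info,uv,z,T=None):
    o,d=ray(info,uv,T); return o+d*(z-o[2])/d[2]
def wristT(s):
    from scipy.spatial.transform import Rotation as R
    A=np.eye(4); A[:3,:3]=R.from_euler('xyz',s['eef_rot']).as_matrix(); A[:3,3]=s['eef_pos']
    return A@manip.camera_info('wrist')['tool_from_camera']
E
python3 - <<'E'
from h import *
i=manip.camera_info('top'); j=manip.camera_info('side')
for n,uv,z in [('pad',(171,246),4),('knobtop',(170,243.5),60),('s1',(266.5,248),36),('s2',(293.5,243.5),39),('s3',(320,239.5),42),('s4',(347,235),45)]:
    print(n,onz(i,uv,z).round(1))
for n,uv,z in [('pad',(232.5,426),4),('knob',(228,409),60),('s1',(301,308),36),('s4',(329,231),45)]:
    print('side',n,onz(j,uv,z).round(1))
im=cv2.imread('pics/top0.png'); cv2.imwrite('pics/top0c.png',cv2.resize(im[190:320,140:480],None,fx=2.35,fy=2.35,interpolation=2))
E
```

```text
pad [557.5 350.8   4. ]
knobtop [559.5 338.8  60. ]
s1 [553.  118.2  36. ]
s2 [564.   54.8  39. ]
s3 [573.9  -7.2  42. ]
s4 [584.8 -70.1  45. ]
side pad [556.5 351.1   4. ]
side knob [560.1 344.6  60. ]
side s1 [551.5 117.1  36. ]
side s4 [584.3 -72.8  45. ]
```

View pics/top0c.png

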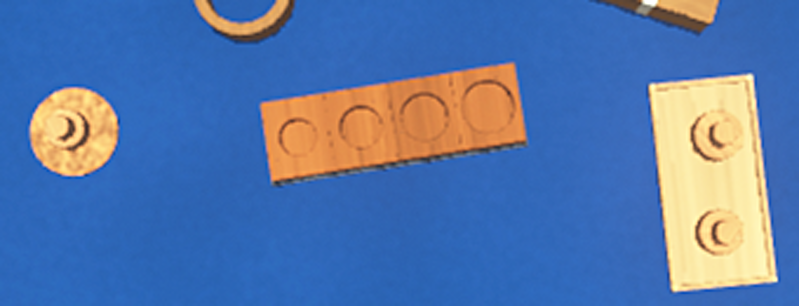

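```bash
cat >> h.py <<'E'
def delta(target,yaw=None):
    from scipy.spatial.transform import Rotation as R
    s=manip.read_state(); M=R.from_euler('xyz',s['eef_rot']).as_matrix()
    return (M.T@(np.array(target)-s['eef_pos'])).round(1), s['eef_pos'].round(1), s['eef_rot'].round(3), s['clock'], s['wrist_force'].round(1), s['finger_gap']
E
python3 -c "
from h import *
print(delta([558,343,165]))"
```

```text
(array([-394.3,  -26.7,   40. ]), array([200.7, 511.8, 205. ]), array([-3.141, -0.   ,  2.768]), 0.1, array([-0.1, -0.5,  0.3]), 94.17632680305726)
```

{"fn": "play_rows", "kwargs": {"commands": [{"x": -0.02,"y": -0.0015,"z": 0.002},{"x": -0.044,"y": -0.003,"z": 0.005},{"x": -0.05,"y": -0.0035,"z": 0.005},{"x": -0.05,"y": -0.0035,"z": 0.005},{"x": -0.05,"y": -0.0035,"z": 0.005},{"x": -0.05,"y": -0.0035,"z": 0.005},{"x": -0.05,"y": -0.0035,"z": 0.005},{"x": -0.044,"y": -0.003,"z": 0.005},{"x": -0.026,"y": -0.002,"z": 0.003},{"x": -0.01},{},{}]}}

```text
$.commands[0]: bad value
```

```bash
python3 -c "
from h import *
s=manip.read_state(); p,d=snap('wrist','w1'); np.save('pics/w1T.npy',wristT(s))
print(s['clock'],s['eef_pos'],s['eef_rot'],s['joints'],s['qd'].max())
"
```

```text
0.1 [200.73219828 511.83767568 204.97776025] [-3.14064676e+00 -4.59108396e-05  2.76781401e+00] [ 1.13043851e+00  3.00394260e-01  1.52146457e+00 -1.76711068e-05
  1.32068067e+00 -6.65748115e-02] 0.0006398844595772346
```

View pics/w1.png

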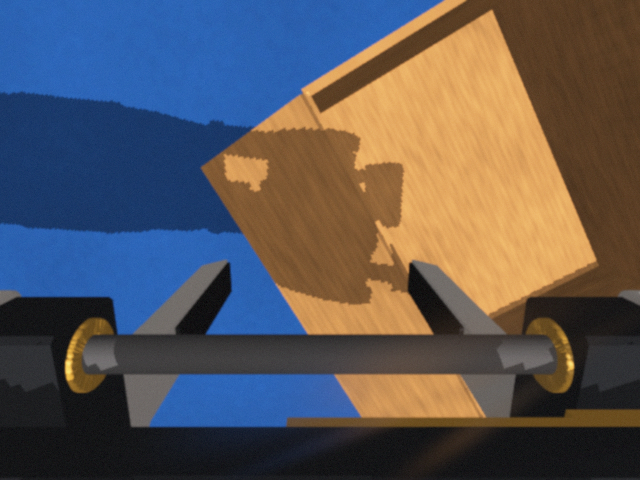

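{"fn": "play_rows", "kwargs": {"commands": [{"x": -0.02,"y": -0.0015,"z": 0.002,"wx": 0,"wy": 0,"wz": 0,"grip": 1},{"x": -0.044,"y": -0.003,"z": 0.005,"wx": 0,"wy": 0,"wz": 0,"grip": 1},{"x": -0.05,"y": -0.0035,"z": 0.005,"wx": 0,"wy": 0,"wz": 0,"grip": 1},{"x": -0.05,"y": -0.0035,"z": 0.005,"wx": 0,"wy": 0,"wz": 0,"grip": 1},{"x": -0.05,"y": -0.0035,"z": 0.005,"wx": 0,"wy": 0,"wz": 0,"grip": 1},{"x": -0.05,"y": -0.0035,"z": 0.005,"wx": 0,"wy": 0,"wz": 0,"grip": 1},{"x": -0.05,"y": -0.0035,"z": 0.005,"wx": 0,"wy": 0,"wz": 0,"grip": 1},{"x": -0.044,"y": -0.003,"z": 0.005,"wx": 0,"wy": 0,"wz": 0,"grip": 1},{"x": -0.026,"y": -0.002,"z": 0.003,"wx": 0,"wy": 0,"wz": 0,"grip": 1},{"x": -0.01,"y": 0,"z": 0,"wx": 0,"wy": 0,"wz": 0,"grip": 1},{"x": 0,"y": 0,"z": 0,"wx": 0,"wy": 0,"wz": 0,"grip": 1},{"x": 0,"y": 0,"z": 0,"wx": 0,"wy": 0,"wz": 0,"grip": 1}]}}

```text
clock: 1.65
eef_pos: [557.1, 343.5, 165.7]
eef_rot: [3.141, 0.0, 2.769]
wrist_force: [-0.3, -0.6, 0.9]
finger_gap: 94.0
```

```bash
python3 -c "
from h import *
s=manip.read_state(); p,d=snap('wrist','w2'); np.save('pics/w2T.npy',wristT(s))
print(s['clock'],s['eef_pos'],s['eef_rot'],s['joints'],s['qd'].max())
"
```

```text
1.65 [557.12862504 343.47501466 165.69591215] [3.14142871e+00 7.84434456e-05 2.76867939e+00] [ 4.96501462e-01  5.65795028e-01  1.23762914e+00  4.71335137e-05
  1.33799263e+00 -7.01392473e-01] 0.005521283301534345
```

View pics/w2.png

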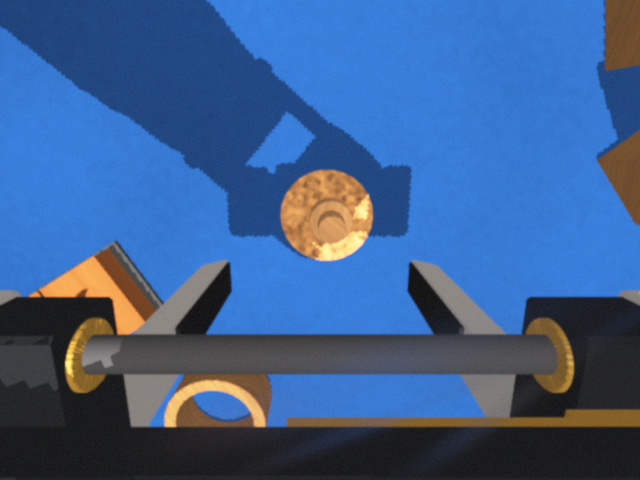

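The plug is at about (330,222) on the pad, centred at (327,215), with the fingers out of the way. I'll use the depth image with the calibration for a height-thresholded centroid.

```bash
cat >> h.py <<'E'
def cloud(f,T,info):
    d=np.load('pics/'+f+'.npy').astype(float); K=info['intrinsics']; v,u=np.indices(d.shape)
    P=np.stack([(u-K[0,2])/K[0,0]*d,-(v-K[1,2])/K[1,1]*d,-d],-1)
    return P@T[:3,:3].T+T[:3,3], d>0
E
python3 - <<'E'
from h import *
i=manip.camera_info('wrist'); T=np.load('pics/w2T.npy'); P,ok=cloud('w2',T,i)
roi=np.zeros_like(ok); roi[150:290,240:410]=1
z=P[...,2]
print(np.histogram(z[roi&ok],bins=np.arange(-6,70,3)))
for n,a,b,zz in [('pad',2,7,4),('body',25,34,30),('knob',55,65,60)]:
    m=(roi&ok&(z>a)&(z<b)).astype(np.uint8)
    c=max(cv2.findContours(m,0,1)[0],key=cv2.contourArea)
    (x,y),r=cv2.minEnclosingCircle(c); p=onz(i,(x,y),zz,T); q=onz(i,(x+r,y),zz,T)
    A=np.sqrt(cv2.countNonZero(m)/np.pi)
    print(n,x,y,r,p.round(1),'R',np.linalg.norm(p-q).round(1),'areaR',A, 'med',np.median(P[m>0],0).round(1),'ext',(np.ptp(P[m>0],axis=0)).round(1))
im=cv2.imread('pics/w2.png'); cv2.imwrite('pics/w2c.png',cv2.resize(im[160:270,270:390],None,fx=5,fy=5,interpolation=2))
E
```

```text
(array([    0, 11712,  6375,  3995,    20,    18,    11,    15,    20,
          18,    18,   517,   195,    13,    17,    16,    11,    20,
          15,    20,    18,   453,   175,     0,     0]), array([-6, -3,  0,  3,  6,  9, 12, 15, 18, 21, 24, 27, 30, 33, 36, 39, 42,
       45, 48, 51, 54, 57, 60, 63, 66, 69]))
pad 326.625 215.3125 46.13022232055664 [559.2 350.5   4. ] R 44.6 areaR 39.60996628375117 med [553.9 348.7   3.6] ext [128.4 106.2   4.7]
body 330.8048400878906 221.86952209472656 21.992963790893555 [561.4 353.1  30. ] R 19.7 areaR 15.191269449366246 med [554.  356.1  29.5] ext [39.2 39.6  8.9]
knob 331.7923583984375 229.190673828125 14.4918851852417 [561.2 353.1  60. ] R 11.8 areaR 14.261837794318172 med [561.4 353.1  59.5] ext [23.2 23.5  7.2]
```

View pics/w2c.png

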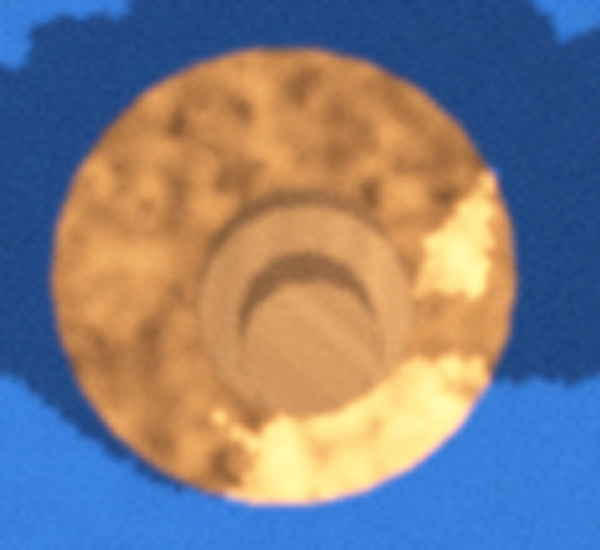

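The body radius measures 19.7 mm, so this is probably the 40 mm plug. Its axis is at (561.2, 353.1). Next I'll look at the gauge with the same wrist camera and yaw, so any calibration bias cancels out.

```bash
python3 -c "
from h import *
print(delta([606,9,165]))"
```

```text
(array([-167.4, -293.8,    0.7]), array([557.1, 343.6, 165.8]), array([3.141, 0.   , 2.769]), 1.7, array([-0.2,  0.1, -0.1]), 93.87067133376715)
```

{"fn": "play_rows", "kwargs": {"commands": [{"x": -0.01,"y": -0.018,"z": 0,"wx": 0,"wy": 0,"wz": 0,"grip": 1},{"x": -0.025,"y": -0.044,"z": 0,"wx": 0,"wy": 0,"wz": 0,"grip": 1},{"x": -0.025,"y": -0.044,"z": 0,"wx": 0,"wy": 0,"wz": 0,"grip": 1},{"x": -0.025,"y": -0.044,"z": 0,"wx": 0,"wy": 0,"wz": 0,"grip": 1},{"x": -0.025,"y": -0.044,"z": 0,"wx": 0,"wy": 0,"wz": 0,"grip": 1},{"x": -0.025,"y": -0.044,"z": 0,"wx": 0,"wy": 0,"wz": 0,"grip": 1},{"x": -0.022,"y": -0.038,"z": 0,"wx": 0,"wy": 0,"wz": 0,"grip": 1},{"x": -0.01,"y": -0.018,"z": 0,"wx": 0,"wy": 0,"wz": 0,"grip": 1},{"x": 0,"y": 0,"z": 0,"wx": 0,"wy": 0,"wz": 0,"grip": 1},{"x": 0,"y": 0,"z": 0,"wx": 0,"wy": 0,"wz": 0,"grip": 1}]}}

```text
clock: 2.95
eef_pos: [605.7, 9.5, 165.5]
eef_rot: [3.141, -0.0, 2.769]
wrist_force: [0.6, -0.2, 0.2]
finger_gap: 93.8
```

```bash
python3 -c "
from h import *
s=manip.read_state(); p,d=snap('wrist','w3'); np.save('pics/w3T.npy',wristT(s))
print(s['clock'],s['eef_pos'],s['eef_rot'],s['joints'],s['qd'].max())
"
```

```text
2.95 [605.65374746   9.49796315 165.4837907 ] [ 3.14145047e+00 -1.10799902e-04  2.76885585e+00] [-4.48553083e-02  4.56502661e-01  1.40114831e+00  1.77541445e-04
  1.28400079e+00 -1.24296505e+00] 0.010006648826429484
```

View pics/w3.png

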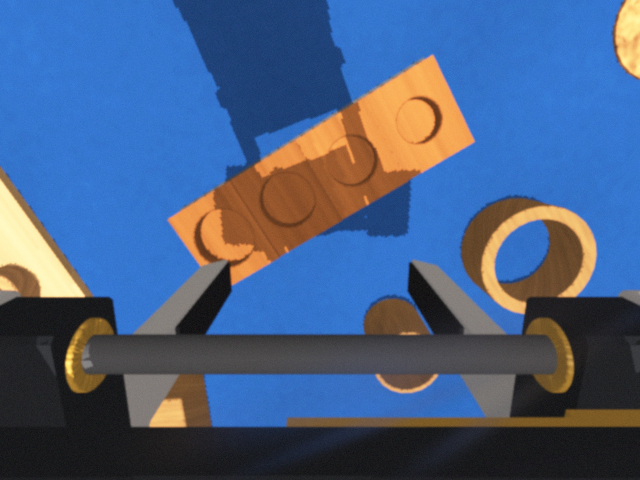

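Sockets 1 to 4 appear at about (418,120), (351,160), (287,198) and (224,235), with socket 4 close to the finger. I'll fit the hole outlines from depth and project them onto each mouth plane.

```bash
python3 - <<'E'
from h import *
i=manip.camera_info('wrist'); T=np.load('pics/w3T.npy'); P,ok=cloud('w3',T,i); z=P[...,2]
C=[]
for n,uv,h,r in [(1,(418,120),36,18.5),(2,(351,160),39,21),(3,(287,198),42,23.5),(4,(224,235),45,26)]:
    roi=np.zeros(ok.shape,np.uint8); cv2.circle(roi,uv,int(r*1.16+9),1,-1)
    top=(roi>0)&ok&(abs(z-h)<1.2)&(np.hypot(*(np.indices(ok.shape)[::-1]-np.array(uv)[:,None,None]))>r*1.16+3)
    m=((roi>0)&ok&(z<np.median(z[top])-2.0)&(z>h-22)).astype(np.uint8)
    m=cv2.morphologyEx(m,cv2.MORPH_OPEN,np.ones((3,3)))
    c=max(cv2.findContours(m,0,1)[0],key=cv2.contourArea)[:,0,:].astype(float)
    W=np.array([onz(i,p,h,T) for p in c])[:,:2]
    # circle lsq
    A=np.c_[2*W,np.ones(len(W))]; s=np.linalg.lstsq(A,(W**2).sum(1),rcond=None)[0]; R=np.sqrt(s[2]+s[:2]@s[:2])
    res=np.hypot(*(W-s[:2]).T)-R
    print(n,'topz',np.median(z[top]).round(2),'floor',np.median(z[m>0]).round(1),s[:2].round(2),'R',R.round(2),'res',res.std().round(2)); C.append(s[:2])
C=np.array(C); print(np.diff(C,axis=0), np.hypot(*np.diff(C,axis=0).T))
t=np.array([96,32,-32,-96.]); 
c0=C.mean(0); d=(t[:,None]*(C-c0)).sum(0)/(t@t); print('scale',np.hypot(*d)); d/=np.hypot(*d); F=c0+t[:,None]*d; print(F.round(2),(C-F).round(2), 'dir',d)
E
```

```text
1 topz 35.74 floor 17.8 [555.41 117.45] R 17.81 res 0.43
2 topz 38.69 floor 20.7 [565.88  54.65] R 20.28 res 0.35
3 topz 41.77 floor 23.8 [576.26  -8.25] R 22.56 res 0.82
4 topz 44.76 floor 26.9 [586.16 -70.29] R 24.68 res 1.34
[[ 10.46393573 -62.80140226]
 [ 10.38326981 -62.89809837]
 [  9.90183034 -62.04712937]] [63.6671821  63.74937702 62.83225689]
scale 0.9913958146180735
[[555.4  118.13]
 [565.75  54.97]
 [576.1   -8.19]
 [586.45 -71.35]] [[ 0.01 -0.67]
 [ 0.12 -0.32]
 [ 0.16 -0.06]
 [-0.29  1.05]] dir [-0.16175171  0.98683149]
```

Sockets 1 to 3 are 63.7 mm apart, against 64 nominal, and the heights match to 0.3 mm. Socket 4 is off because the finger hides part of it, but I don't need it. Now back to the plug.

```bash
python3 -c "
from h import *
print(delta([561.2,353.1,100]))"
```

```text
(array([166.4, 303.7,  65.5]), array([605.7,   9.7, 165.5]), array([ 3.141, -0.   ,  2.769]), 3.0, array([0.5, 0.8, 0.8]), 94.14673178920762)
```

{"fn": "play_rows", "kwargs": {"commands": [{"x": 0.01,"y": 0.018,"z": 0,"wx": 0,"wy": 0,"wz": 0,"grip": 1},{"x": 0.025,"y": 0.046,"z": 0,"wx": 0,"wy": 0,"wz": 0,"grip": 1},{"x": 0.025,"y": 0.046,"z": 0,"wx": 0,"wy": 0,"wz": 0,"grip": 1},{"x": 0.025,"y": 0.046,"z": 0,"wx": 0,"wy": 0,"wz": 0,"grip": 1},{"x": 0.025,"y": 0.046,"z": 0.01,"wx": 0,"wy": 0,"wz": 0,"grip": 1},{"x": 0.025,"y": 0.046,"z": 0.015,"wx": 0,"wy": 0,"wz": 0,"grip": 1},{"x": 0.021,"y": 0.037,"z": 0.02,"wx": 0,"wy": 0,"wz": 0,"grip": 1},{"x": 0.0104,"y": 0.0187,"z": 0.0205,"wx": 0,"wy": 0,"wz": 0,"grip": 1},{"x": 0,"y": 0,"z": 0,"wx": 0,"wy": 0,"wz": 0,"grip": 1},{"x": 0,"y": 0,"z": 0,"wx": 0,"wy": 0,"wz": 0,"grip": 1},{"x": 0,"y": 0,"z": 0,"wx": 0,"wy": 0,"wz": 0,"grip": 1}]}}

```text
clock: 4.38
eef_pos: [562.3, 351.4, 101.1]
eef_rot: [3.14, 0.001, 2.767]
wrist_force: [-0.3, -0.3, -0.4]
finger_gap: 93.7
```

```bash
python3 - <<'E'
from h import *
s=manip.read_state(); snap('wrist','w4'); T=wristT(s); np.save('pics/w4T.npy',T)
print(delta([561.2,353.1,34]))
i=manip.camera_info('wrist'); P,ok=cloud('w4',T,i); z=P[...,2]
m=(ok&(abs(z-60)<3)&(np.hypot(P[...,0]-561,P[...,1]-353)<22)).astype(np.uint8)
c=max(cv2.findContours(m,0,1)[0],key=cv2.contourArea); (x,y),r=cv2.minEnclosingCircle(c); p=onz(i,(x,y),59.5,T); M=T[:3,:3]
print(x,y,r,p.round(1),np.linalg.norm(p-onz(i,(x+r,y),60,T)).round(1), np.median(P[m>0],0).round(1))
E
```

```text
(array([ 1.7,  1.2, 67. ]), array([562.3, 351.3, 101. ]), array([3.141e+00, 1.000e-03, 2.767e+00]), 4.425, array([ 0.8,  0.3, -0.7]), 94.03425197425143)
321.0 249.0 18.384876251220703 [561.5 353.2  59.5] 11.8 [561.4 353.2  59.6]
```

View pics/w4.png

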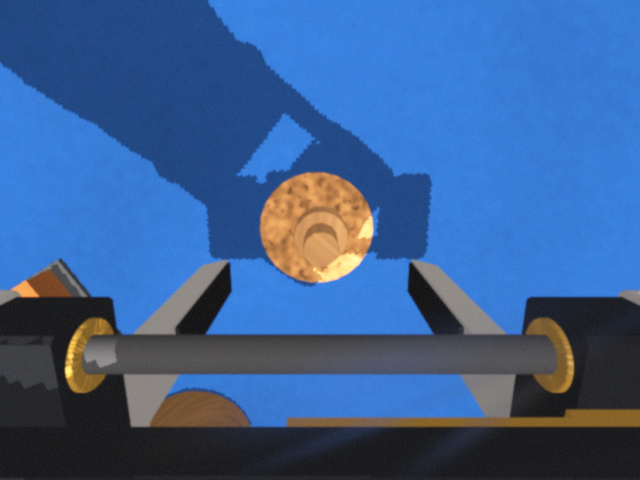

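The knob is at (321,249) and the position repeats to within 0.3 mm. I'll descend 67 mm and grip gently.

{"fn": "play_rows", "kwargs": {"commands": [{"x": 0.0015,"y": 0.001,"z": 0.015,"wx": 0,"wy": 0,"wz": 0,"grip": 1},{"x": 0,"y": 0,"z": 0.02,"wx": 0,"wy": 0,"wz": 0,"grip": 0.7},{"x": 0,"y": 0,"z": 0.02,"wx": 0,"wy": 0,"wz": 0,"grip": 0.5},{"x": 0,"y": 0,"z": 0.011,"wx": 0,"wy": 0,"wz": 0,"grip": 0.45},{"x": 0,"y": 0,"z": 0,"wx": 0,"wy": 0,"wz": 0,"grip": 0.4},{"x": 0,"y": 0,"z": 0,"wx": 0,"wy": 0,"wz": 0,"grip": 0.4},{"x": 0,"y": 0,"z": 0,"wx": 0,"wy": 0,"wz": 0,"grip": 0.4}], "squeeze": 10}}

```text
clock: 5.3
eef_pos: [561.2, 353.5, 34.7]
eef_rot: [3.141, 0.001, 2.768]
wrist_force: [-0.2, 0.2, 0.2]
finger_gap: 39.0
```

```bash
python3 -c "
from h import *
print(delta([561.2,353.1,34]))"
```

```text
(array([-0.2, -0.3,  0.7]), array([561.2, 353.5,  34.7]), array([3.141e+00, 1.000e-03, 2.768e+00]), 5.3, array([-0.2,  0.2,  0.2]), 38.97641799532591)
```

{"fn": "play_rows", "kwargs": {"commands": [{"x": 0,"y": 0,"z": 0,"wx": 0,"wy": 0,"wz": 0,"grip": 0.3},{"x": 0,"y": 0,"z": 0,"wx": 0,"wy": 0,"wz": 0,"grip": 0.25},{"x": 0,"y": 0,"z": 0,"wx": 0,"wy": 0,"wz": 0,"grip": 0.2},{"x": 0,"y": 0,"z": 0,"wx": 0,"wy": 0,"wz": 0,"grip": 0.15},{"x": 0,"y": 0,"z": 0,"wx": 0,"wy": 0,"wz": 0,"grip": 0.15},{"x": 0,"y": 0,"z": 0,"wx": 0,"wy": 0,"wz": 0,"grip": 0.15},{"x": 0,"y": 0,"z": -0.01,"wx": 0,"wy": 0,"wz": 0,"grip": 0.15},{"x": 0,"y": 0,"z": -0.03,"wx": 0,"wy": 0,"wz": 0,"grip": 0.15},{"x": 0,"y": 0,"z": -0.04,"wx": 0,"wy": 0,"wz": 0,"grip": 0.15},{"x": 0,"y": 0,"z": 0,"wx": 0,"wy": 0,"wz": 0,"grip": 0.15},{"x": 0,"y": 0,"z": 0,"wx": 0,"wy": 0,"wz": 0,"grip": 0.15}], "squeeze": 20}}

```text
clock: 6.68
eef_pos: [560.5, 353.1, 113.3]
eef_rot: [-3.141, -0.001, 2.768]
wrist_force: [0.2, 0.4, -0.3]
finger_gap: 23.4
```

```bash
python3 - <<'E'
from h import *
s=manip.read_state(); snap('wrist','w5'); T=wristT(s); np.save('pics/w5T.npy',T)
print(delta([555.4,117.5,120]))
i=manip.camera_info('wrist'); tc=i['tool_from_camera']
P,ok=cloud('w5',tc,i)
m=ok&(np.hypot(P[...,0],P[...,1])<30)&(P[...,2]>-40)&(P[...,2]<40)
print(np.histogram(P[...,2][m],bins=np.arange(-40,40,3)))
E
```

```text
(array([ -81.4, -221.1,   -7. ]), array([560.3, 353. , 112.7]), array([-3.140e+00, -1.000e-03,  2.768e+00]), 6.725, array([-0.2,  0.3, -1. ]), 23.497101109945053)
(array([ 208,  191,  185,  157, 1535,  738,  226,  213,  207,  177,  195,
        132,  129,   95,  776,  363,   75,   77,   70,   75,   63,   65,
         48,    1,    0,    0]), array([-40, -37, -34, -31, -28, -25, -22, -19, -16, -13, -10,  -7,  -4,
        -1,   2,   5,   8,  11,  14,  17,  20,  23,  26,  29,  32,  35,
        38]))
```

View pics/w5.png

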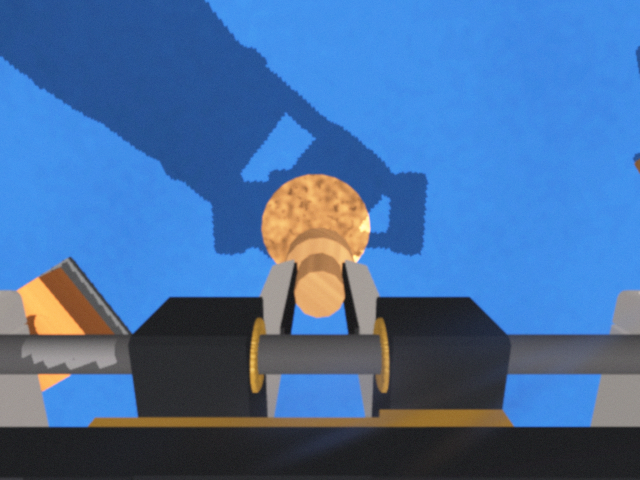

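Plug held; its knob top is at (320,292). I'll measure its axis and tilt in the tool frame.

```bash
cat > held.py <<'E'
from h import *
import sys
f=sys.argv[1]; i=manip.camera_info('wrist'); tc=i['tool_from_camera']
P,ok=cloud(f,tc,i); r=np.hypot(P[...,0],P[...,1])
def circ(W):
    s=np.linalg.lstsq(np.c_[2*W,np.ones(len(W))],(W**2).sum(1),rcond=None)[0]; return s[:2],np.sqrt(s[2]+s[:2]@s[:2])
m=(ok&(r<16)&(P[...,2]<-22)&(P[...,2]>-29)).astype(np.uint8)
zt=np.median(P[...,2][m>0]); A=P[m>0]; A=A[abs(A[:,2]-zt)<2]
co=np.linalg.lstsq(np.c_[A[:,:2],np.ones(len(A))],A[:,2],rcond=None)[0]
c=max(cv2.findContours(m,0,1)[0],key=cv2.contourArea)[:,0,:]
W=np.array([onz(i,p,zt,tc) for p in c])[:,:2]
print('knob top z',zt.round(2),'slope',co[:2].round(3),'circ',circ(W), 'ext x',np.ptp(W[:,0]).round(1),W[:,0].min().round(1),W[:,0].max().round(1),'y',W[:,1].min().round(1),W[:,1].max().round(1))
m=(ok&(r<30)&(P[...,2]<8)&(P[...,2]>1)).astype(np.uint8); zb=np.median(P[...,2][m>0])
m&=(abs(P[...,2]-zb)<2).astype(np.uint8)
A=P[m>0]; print('body z',zb.round(2),'y',A[:,1].min(),A[:,1].max(),'xmax',A[:,0].max())
c=max(cv2.findContours(m,0,1)[0],key=cv2.contourArea)[:,0,:]
W=np.array([onz(i,p,zb,tc) for p in c])[:,:2]; W=W[(np.hypot(*W.T)>17)&(W[:,0]>3)]
print('body circ',circ(W),len(W))
E
python3 held.py w5
```

```text
knob top z -25.4 slope [0.009 0.003] circ (array([-0.09340074,  0.18694071]), np.float64(12.66542431901398)) ext x 23.6 -12.1 11.5 y -14.1 14.1
body z 4.65 y -17.767695750217822 18.995196657471947 xmax 18.905945021163134
body circ (array([0.32457212, 0.23643442]), np.float64(18.535129472008528)) 94
```

Plug axis lies within 0.4 mm of the tool axis and is untilted; the foot is 30.7 mm beyond the TCP. Now over to socket 1.

{"fn": "play_rows", "kwargs": {"commands": [{"x": -0.005,"y": -0.013,"z": 0,"wx": 0,"wy": 0,"wz": 0,"grip": 0.15},{"x": -0.011,"y": -0.03,"z": 0,"wx": 0,"wy": 0,"wz": 0,"grip": 0.15},{"x": -0.015,"y": -0.04,"z": 0,"wx": 0,"wy": 0,"wz": 0,"grip": 0.15},{"x": -0.015,"y": -0.04,"z": 0,"wx": 0,"wy": 0,"wz": 0,"grip": 0.15},{"x": -0.015,"y": -0.04,"z": 0,"wx": 0,"wy": 0,"wz": 0,"grip": 0.15},{"x": -0.0115,"y": -0.033,"z": 0.005,"wx": 0,"wy": 0,"wz": 0,"grip": 0.15},{"x": -0.0064,"y": -0.018,"z": 0.01,"wx": 0,"wy": 0,"wz": 0,"grip": 0.15},{"x": -0.0025,"y": -0.007,"z": 0.015,"wx": 0,"wy": 0,"wz": 0,"grip": 0.15},{"x": 0,"y": 0,"z": 0,"wx": 0,"wy": 0,"wz": 0,"grip": 0.15},{"x": 0,"y": 0,"z": 0,"wx": 0,"wy": 0,"wz": 0,"grip": 0.15},{"x": 0,"y": 0,"z": 0,"wx": 0,"wy": 0,"wz": 0,"grip": 0.15}]}}

```text
clock: 8.1
eef_pos: [556.1, 118.6, 84.3]
eef_rot: [3.141, 0.0, 2.769]
wrist_force: [-0.5, 0.4, -0.3]
finger_gap: 23.1
```

```bash
python3 - <<'E'
from h import *
print(delta([555.4,117.5,67])); snap('wrist','w6'); snap('side','s6')
print(delta([555.4,117.5,67]))
E
python3 held.py w6
```

```text
(array([ 0.2, -1.3, 17.3]), array([556.1, 118.6,  84.3]), array([3.141, 0.   , 2.769]), 8.1, array([-0.5,  0.4, -0.3]), 23.072507074855622)
(array([ 0.3, -1. , 17.2]), array([556. , 118.3,  84.2]), array([3.141, 0.   , 2.768]), 8.2, array([ 0. , -0.5, -0.7]), 23.578007569776112)
knob top z -25.4 slope [ 0.007 -0.001] circ (array([-0.06388902,  0.0960412 ]), np.float64(12.691883147933586)) ext x 24.1 -12.1 12.0 y -14.1 14.1
body z 4.65 y -17.847979501328695 18.97173023927037 xmax 18.91263403355213
body circ (array([0.20651599, 0.19699898]), np.float64(18.641417394159813)) 95
```

View pics/w6.png

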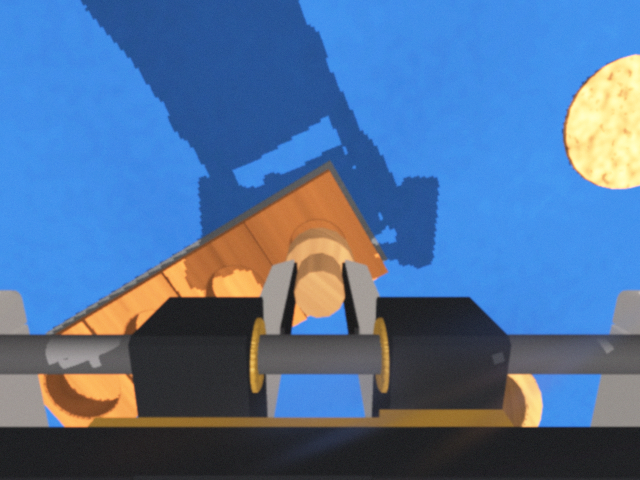

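The plug is hanging over socket 1, foot about 17.5 mm above the mouth. I'll lower it slowly and watch the force.

{"fn": "play_rows", "kwargs": {"commands": [{"x": 0,"y": -0.001,"z": 0.004,"wx": 0,"wy": 0,"wz": 0,"grip": 0.15},{"x": 0,"y": 0,"z": 0.006,"wx": 0,"wy": 0,"wz": 0,"grip": 0.15},{"x": 0,"y": 0,"z": 0.004,"wx": 0,"wy": 0,"wz": 0,"grip": 0.15},{"x": 0,"y": 0,"z": 0.0015,"wx": 0,"wy": 0,"wz": 0,"grip": 0.15},{"x": 0,"y": 0,"z": 0,"wx": 0,"wy": 0,"wz": 0,"grip": 0.15},{"x": 0,"y": 0,"z": 0,"wx": 0,"wy": 0,"wz": 0,"grip": 0.15}]}}

```text
clock: 8.95
eef_pos: [555.7, 116.9, 68.6]
eef_rot: [3.141, 0.0, 2.768]
wrist_force: [0.7, 0.6, -0.5]
finger_gap: 23.7
```

{"fn": "play_rows", "kwargs": {"commands": [{"x": 0,"y": 0,"z": 0.001,"wx": 0,"wy": 0,"wz": 0,"grip": 0.15},{"x": 0,"y": 0,"z": 0.0005,"wx": 0,"wy": 0,"wz": 0,"grip": 0.15},{"x": 0,"y": 0,"z": 0,"wx": 0,"wy": 0,"wz": 0,"grip": 0.15},{"x": 0,"y": 0,"z": 0,"wx": 0,"wy": 0,"wz": 0,"grip": 0.15}]}}

```text
clock: 9.45
eef_pos: [555.6, 116.9, 67.0]
eef_rot: [3.142, 0.0, 2.768]
wrist_force: [0.2, -0.3, -0.2]
finger_gap: 23.6
```

```bash
python3 - <<'E'
from h import *
print(delta([555.4,117.5,66.7]))
E
```

```text
(array([0.4, 0.5, 0.3]), array([555.6, 116.9,  67. ]), array([3.142, 0.   , 2.768]), 9.45, array([ 0.2, -0.3, -0.2]), 23.60658403884413)
```

{"fn": "play_rows", "kwargs": {"commands": [{"x": 0,"y": 0,"z": 0.0005,"wx": 0,"wy": 0,"wz": 0,"grip": 0.15},{"x": 0,"y": 0,"z": 0.0003,"wx": 0,"wy": 0,"wz": 0,"grip": 0.15},{"x": 0,"y": 0,"z": 0,"wx": 0,"wy": 0,"wz": 0,"grip": 0.15},{"x": 0,"y": 0,"z": 0,"wx": 0,"wy": 0,"wz": 0,"grip": 0.15}]}}

```text
clock: 9.95
eef_pos: [555.5, 116.9, 66.1]
eef_rot: [-3.142, -0.0, 2.768]
wrist_force: [0.0, 0.1, -0.2]
finger_gap: 23.4
```

{"fn": "play_rows", "kwargs": {"commands": [{"x": 0,"y": 0,"z": 0.0005,"wx": 0,"wy": 0,"wz": 0,"grip": 0.15},{"x": 0,"y": 0,"z": 0.0003,"wx": 0,"wy": 0,"wz": 0,"grip": 0.15},{"x": 0,"y": 0,"z": 0,"wx": 0,"wy": 0,"wz": 0,"grip": 0.15},{"x": 0,"y": 0,"z": 0,"wx": 0,"wy": 0,"wz": 0,"grip": 0.15}]}}

```text
clock: 10.45
eef_pos: [555.6, 116.9, 65.5]
eef_rot: [3.142, 0.0, 2.768]
wrist_force: [-2.2, 0.4, 4.5]
finger_gap: 23.5
```

```bash
python3 - <<'E'
from h import *
print(delta([555.4,117.5,66.7])); snap('wrist','w7'); snap('side','s7')
im=cv2.imread('pics/s7.png'); cv2.imwrite('pics/s7c.png',cv2.resize(im[180:350,220:400],None,fx=3.3,fy=3.3,interpolation=2))
E
python3 held.py w7
```

```text
(array([ 0.4,  0.5, -1.2]), array([555.6, 116.9,  65.5]), array([3.142, 0.   , 2.768]), 10.45, array([-2.2,  0.4,  4.5]), 23.46352062874696)
knob top z -25.4 slope [ 0.008 -0.002] circ (array([-0.02017365,  0.1370601 ]), np.float64(12.700856132716533)) ext x 24.1 -12.1 12.0 y -14.1 14.1
body z 4.62 y -18.379933736357074 18.859140353067694 xmax 19.04882844421285
body circ (array([0.38253885, 0.13291523]), np.float64(18.59254347015014)) 96
```

View pics/s7c.png

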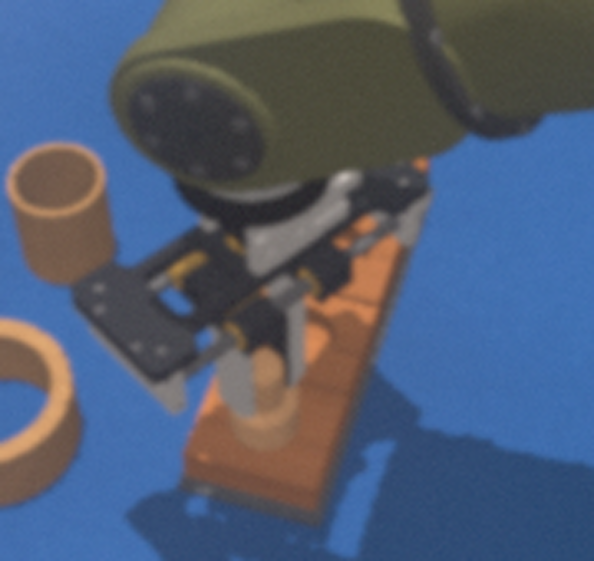

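Socket 1 gives a 4.5 N reaction with the foot about 1 mm into the chamfer, so the plug rests on the mouth and doesn't enter. Lifting clear and moving to socket 2.

{"fn": "play_rows", "kwargs": {"commands": [{"x": 0,"y": 0,"z": -0.004,"wx": 0,"wy": 0,"wz": 0,"grip": 0.15},{"x": 0,"y": 0,"z": -0.012,"wx": 0,"wy": 0,"wz": 0,"grip": 0.15},{"x": 0,"y": 0,"z": -0.004,"wx": 0,"wy": 0,"wz": 0,"grip": 0.15},{"x": 0,"y": 0,"z": 0,"wx": 0,"wy": 0,"wz": 0,"grip": 0.15},{"x": 0,"y": 0,"z": 0,"wx": 0,"wy": 0,"wz": 0,"grip": 0.15}]}}

```text
clock: 11.18
eef_pos: [555.4, 116.9, 85.1]
eef_rot: [-3.141, -0.0, 2.768]
wrist_force: [0.7, 0.4, -0.5]
finger_gap: 23.3
```

```bash
python3 - <<'E'
from h import *
print(delta([565.8,54.7,85]))
E
```

```text
(array([-32.4, -54.1,   0.1]), array([555.4, 116.9,  85.1]), array([-3.141, -0.   ,  2.768]), 11.175, array([ 0.7,  0.4, -0.5]), 23.335054421635068)
```

{"fn": "play_rows", "kwargs": {"commands": [{"x": -0.006,"y": -0.01,"z": 0,"wx": 0,"wy": 0,"wz": 0,"grip": 0.15},{"x": -0.012,"y": -0.02,"z": 0,"wx": 0,"wy": 0,"wz": 0,"grip": 0.15},{"x": -0.01,"y": -0.0171,"z": 0,"wx": 0,"wy": 0,"wz": 0,"grip": 0.15},{"x": -0.0044,"y": -0.007,"z": 0,"wx": 0,"wy": 0,"wz": 0,"grip": 0.15},{"x": 0,"y": 0,"z": 0,"wx": 0,"wy": 0,"wz": 0,"grip": 0.15},{"x": 0,"y": 0,"z": 0,"wx": 0,"wy": 0,"wz": 0,"grip": 0.15},{"x": 0,"y": 0,"z": 0,"wx": 0,"wy": 0,"wz": 0,"grip": 0.15}]}}

```text
clock: 12.05
eef_pos: [565.9, 55.2, 85.3]
eef_rot: [3.142, -0.0, 2.768]
wrist_force: [-0.2, 0.5, -0.5]
finger_gap: 23.4
```

```bash
python3 - <<'E'
from h import *
print(delta([565.8,54.7,70])); snap('wrist','w8')
E
python3 held.py w8
```

```text
(array([-0.1, -0.5, 15.3]), array([565.9,  55.2,  85.3]), array([ 3.142, -0.   ,  2.768]), 12.05, array([-0.2,  0.5, -0.5]), 23.42609926468831)
knob top z -25.39 slope [ 0.01  -0.001] circ (array([-0.04664641,  0.1641283 ]), np.float64(12.696152790516397)) ext x 24.1 -12.1 12.0 y -14.1 14.1
body z 4.63 y -17.813547135054016 18.8830811060498 xmax 18.68727863535858
body circ (array([0.26407492, 0.20257847]), np.float64(18.663989023391547)) 89
```

View pics/w8.png

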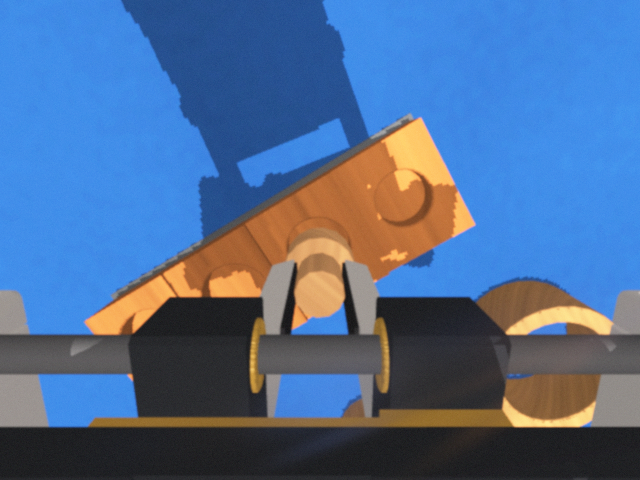

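Hanging over socket 2, with the plug still straight and unslipped. Lowering to just above the mouth.

{"fn": "play_rows", "kwargs": {"commands": [{"x": 0,"y": -0.0005,"z": 0.005,"wx": 0,"wy": 0,"wz": 0,"grip": 0.15},{"x": 0,"y": 0,"z": 0.006,"wx": 0,"wy": 0,"wz": 0,"grip": 0.15},{"x": 0,"y": 0,"z": 0.003,"wx": 0,"wy": 0,"wz": 0,"grip": 0.15},{"x": 0,"y": 0,"z": 0.001,"wx": 0,"wy": 0,"wz": 0,"grip": 0.15},{"x": 0,"y": 0,"z": 0.001,"wx": 0,"wy": 0,"wz": 0,"grip": 0.15},{"x": 0,"y": 0,"z": 0,"wx": 0,"wy": 0,"wz": 0,"grip": 0.15},{"x": 0,"y": 0,"z": 0,"wx": 0,"wy": 0,"wz": 0,"grip": 0.15}]}}

```text
clock: 12.98
eef_pos: [565.8, 54.2, 69.5]
eef_rot: [3.142, 0.0, 2.768]
wrist_force: [-0.3, -0.3, -0.6]
finger_gap: 23.7
```

{"fn": "play_rows", "kwargs": {"commands": [{"x": 0,"y": 0,"z": 0.0007,"wx": 0,"wy": 0,"wz": 0,"grip": 0.15},{"x": 0,"y": 0,"z": 0.0005,"wx": 0,"wy": 0,"wz": 0,"grip": 0.15},{"x": 0,"y": 0,"z": 0,"wx": 0,"wy": 0,"wz": 0,"grip": 0.15},{"x": 0,"y": 0,"z": 0,"wx": 0,"wy": 0,"wz": 0,"grip": 0.15}]}}

```text
clock: 13.48
eef_pos: [565.7, 54.3, 68.1]
eef_rot: [-3.142, -0.0, 2.768]
wrist_force: [-0.2, 0.9, -0.9]
finger_gap: 23.6
```

{"fn": "play_rows", "kwargs": {"commands": [{"x": 0,"y": 0,"z": 0.0006,"wx": 0,"wy": 0,"wz": 0,"grip": 0.15},{"x": 0,"y": 0,"z": 0.0006,"wx": 0,"wy": 0,"wz": 0,"grip": 0.15},{"x": 0,"y": 0,"z": 0,"wx": 0,"wy": 0,"wz": 0,"grip": 0.15},{"x": 0,"y": 0,"z": 0,"wx": 0,"wy": 0,"wz": 0,"grip": 0.15}]}}

```text
clock: 13.98
eef_pos: [565.7, 54.3, 66.9]
eef_rot: [-3.142, -0.0, 2.768]
wrist_force: [-0.5, 1.1, -1.0]
finger_gap: 23.4
```

{"fn": "play_rows", "kwargs": {"commands": [{"x": 0,"y": 0,"z": 0.0006,"wx": 0,"wy": 0,"wz": 0,"grip": 0.15},{"x": 0,"y": 0,"z": 0.0006,"wx": 0,"wy": 0,"wz": 0,"grip": 0.15},{"x": 0,"y": 0,"z": 0,"wx": 0,"wy": 0,"wz": 0,"grip": 0.15},{"x": 0,"y": 0,"z": 0,"wx": 0,"wy": 0,"wz": 0,"grip": 0.15}]}}

```text
clock: 14.48
eef_pos: [565.7, 54.3, 65.7]
eef_rot: [-3.142, -0.0, 2.768]
wrist_force: [-1.0, 0.3, 0.3]
finger_gap: 23.3
```

The foot is 4 mm below the mouth with almost no force, so it's entering socket 2. Continuing down, with the floor expected at TCP z ≈ 51.7.

{"fn": "play_rows", "kwargs": {"commands": [{"x": 0,"y": 0,"z": 0.001,"wx": 0,"wy": 0,"wz": 0,"grip": 0.15},{"x": 0,"y": 0,"z": 0.001,"wx": 0,"wy": 0,"wz": 0,"grip": 0.15},{"x": 0,"y": 0,"z": 0.001,"wx": 0,"wy": 0,"wz": 0,"grip": 0.15},{"x": 0,"y": 0,"z": 0,"wx": 0,"wy": 0,"wz": 0,"grip": 0.15}]}}

```text
clock: 14.98
eef_pos: [565.7, 54.2, 62.6]
eef_rot: [-3.142, -0.0, 2.768]
wrist_force: [-0.4, 1.1, -1.2]
finger_gap: 23.3
```

{"fn": "play_rows", "kwargs": {"commands": [{"x": 0,"y": 0,"z": 0.001,"wx": 0,"wy": 0,"wz": 0,"grip": 0.15},{"x": 0,"y": 0,"z": 0.001,"wx": 0,"wy": 0,"wz": 0,"grip": 0.15},{"x": 0,"y": 0,"z": 0.001,"wx": 0,"wy": 0,"wz": 0,"grip": 0.15},{"x": 0,"y": 0,"z": 0,"wx": 0,"wy": 0,"wz": 0,"grip": 0.15}]}}

```text
clock: 15.48
eef_pos: [565.7, 54.2, 59.6]
eef_rot: [-3.142, -0.0, 2.768]
wrist_force: [-1.2, 1.7, -0.9]
finger_gap: 23.6
```

{"fn": "play_rows", "kwargs": {"commands": [{"x": 0,"y": 0,"z": 0.001,"wx": 0,"wy": 0,"wz": 0,"grip": 0.15},{"x": 0,"y": 0,"z": 0.001,"wx": 0,"wy": 0,"wz": 0,"grip": 0.15},{"x": 0,"y": 0,"z": 0.001,"wx": 0,"wy": 0,"wz": 0,"grip": 0.15},{"x": 0,"y": 0,"z": 0,"wx": 0,"wy": 0,"wz": 0,"grip": 0.15}]}}

```text
clock: 15.98
eef_pos: [565.7, 54.2, 56.6]
eef_rot: [-3.141, -0.0, 2.768]
wrist_force: [-2.2, 1.3, -0.2]
finger_gap: 23.7
```

{"fn": "play_rows", "kwargs": {"commands": [{"x": 0.0003,"y": 0,"z": 0.001,"wx": 0,"wy": 0,"wz": 0,"grip": 0.15},{"x": 0,"y": 0,"z": 0.001,"wx": 0,"wy": 0,"wz": 0,"grip": 0.15},{"x": 0,"y": 0,"z": 0.001,"wx": 0,"wy": 0,"wz": 0,"grip": 0.15},{"x": 0,"y": 0,"z": 0,"wx": 0,"wy": 0,"wz": 0,"grip": 0.15}]}}

```text
clock: 16.48
eef_pos: [565.5, 54.3, 53.6]
eef_rot: [-3.142, 0.0, 2.768]
wrist_force: [-0.5, 0.0, -1.3]
finger_gap: 23.5
```

{"fn": "play_rows", "kwargs": {"commands": [{"x": 0,"y": 0,"z": 0.0007,"wx": 0,"wy": 0,"wz": 0,"grip": 0.15},{"x": 0,"y": 0,"z": 0.0006,"wx": 0,"wy": 0,"wz": 0,"grip": 0.15},{"x": 0,"y": 0,"z": 0,"wx": 0,"wy": 0,"wz": 0,"grip": 0.15}]}}

```text
clock: 16.85
eef_pos: [565.5, 54.3, 52.4]
eef_rot: [-3.142, 0.0, 2.768]
wrist_force: [0.0, 0.2, -1.4]
finger_gap: 23.7
```

{"fn": "play_rows", "kwargs": {"commands": [{"x": 0,"y": 0,"z": 0.0006,"wx": 0,"wy": 0,"wz": 0,"grip": 0.15},{"x": 0,"y": 0,"z": 0.0006,"wx": 0,"wy": 0,"wz": 0,"grip": 0.15},{"x": 0,"y": 0,"z": 0,"wx": 0,"wy": 0,"wz": 0,"grip": 0.15}]}}

```text
clock: 17.23
eef_pos: [565.5, 54.3, 51.2]
eef_rot: [-3.142, 0.0, 2.768]
wrist_force: [0.2, 0.1, -0.5]
finger_gap: 23.5
```

{"fn": "play_rows", "kwargs": {"commands": [{"x": 0,"y": 0,"z": 0.0004,"wx": 0,"wy": 0,"wz": 0,"grip": 0.15},{"x": 0,"y": 0,"z": 0,"wx": 0,"wy": 0,"wz": 0,"grip": 0.15},{"x": 0,"y": 0,"z": 0,"wx": 0,"wy": 0,"wz": 0,"grip": 0.15}]}}

```text
clock: 17.6
eef_pos: [565.5, 54.3, 51.0]
eef_rot: [-3.142, 0.0, 2.768]
wrist_force: [-1.0, -0.3, 2.3]
finger_gap: 23.5
```

It has reached the floor with a 2.3 N reaction. Releasing and rising straight up.

{"fn": "play_rows", "kwargs": {"commands": [{"x": 0,"y": 0,"z": 0,"wx": 0,"wy": 0,"wz": 0,"grip": 0.3},{"x": 0,"y": 0,"z": 0,"wx": 0,"wy": 0,"wz": 0,"grip": 0.5},{"x": 0,"y": 0,"z": 0,"wx": 0,"wy": 0,"wz": 0,"grip": 0.6},{"x": 0,"y": 0,"z": 0,"wx": 0,"wy": 0,"wz": 0,"grip": 0.6},{"x": 0,"y": 0,"z": 0,"wx": 0,"wy": 0,"wz": 0,"grip": 0.6},{"x": 0,"y": 0,"z": 0,"wx": 0,"wy": 0,"wz": 0,"grip": 0.6}]}}

```text
clock: 18.35
eef_pos: [565.5, 54.4, 50.9]
eef_rot: [3.142, 0.0, 2.768]
wrist_force: [1.1, 0.1, 0.2]
finger_gap: 56.4
```

{"fn": "play_rows", "kwargs": {"commands": [{"x": 0,"y": 0,"z": -0.01,"wx": 0,"wy": 0,"wz": 0,"grip": 0.6},{"x": 0,"y": 0,"z": -0.03,"wx": 0,"wy": 0,"wz": 0,"grip": 0.6},{"x": 0,"y": 0,"z": -0.04,"wx": 0,"wy": 0,"wz": 0,"grip": 0.8},{"x": 0,"y": 0,"z": -0.03,"wx": 0,"wy": 0,"wz": 0,"grip": 1},{"x": 0,"y": 0,"z": -0.01,"wx": 0,"wy": 0,"wz": 0,"grip": 1},{"x": 0,"y": 0,"z": 0,"wx": 0,"wy": 0,"wz": 0,"grip": 1},{"x": 0,"y": 0,"z": 0,"wx": 0,"wy": 0,"wz": 0,"grip": 1}]}}

```text
clock: 19.23
eef_pos: [565.0, 54.3, 169.5]
eef_rot: [-3.141, -0.002, 2.768]
wrist_force: [-0.0, 0.5, -0.3]
finger_gap: 93.5
```

```bash
python3 - <<'E'
from h import *
s=manip.read_state(); snap('wrist','w9'); T=wristT(s); snap('side','s9')
print(s['clock'],s['eef_pos'],s['wrist_force'])
i=manip.camera_info('wrist'); P,ok=cloud('w9',T,i); z=P[...,2]
near=ok&(np.hypot(P[...,0]-565.8,P[...,1]-54.5)<26)
for n,h in [('knob',77),('body',47)]:
    m=(near&(abs(z-h)<2.5)).astype(np.uint8); A=P[m>0]; A=A[abs(A[:,2]-np.median(A[:,2]))<2]
    c=max(cv2.findContours(m,0,1)[0],key=cv2.contourArea); (x,y),r=cv2.minEnclosingCircle(c)
    co=np.linalg.lstsq(np.c_[A[:,:2]-A[:,:2].mean(0),np.ones(len(A))],A[:,2],rcond=None)[0]
    print(n,x,y,onz(i,(x,y),h,T).round(1),'z',np.median(A[:,2]).round(2),'slope',co[:2].round(3))
im=cv2.imread('pics/s9.png'); cv2.imwrite('pics/s9c.png',cv2.resize(im[120:350,220:460],None,fx=2.5,fy=2.5,interpolation=2))
E
```

```text
19.225 [565.00551408  54.30417372 169.51068389] [-0.0080361   0.50564052 -0.27810324]
knob 319.78570556640625 234.3441619873047 [566.3  54.3  77. ] z 76.51 slope [-0.004  0.   ]
body 320.0 226.0 [566.3  54.6  47. ] z 46.54 slope [-0.006 -0.   ]
```

View pics/w9.png

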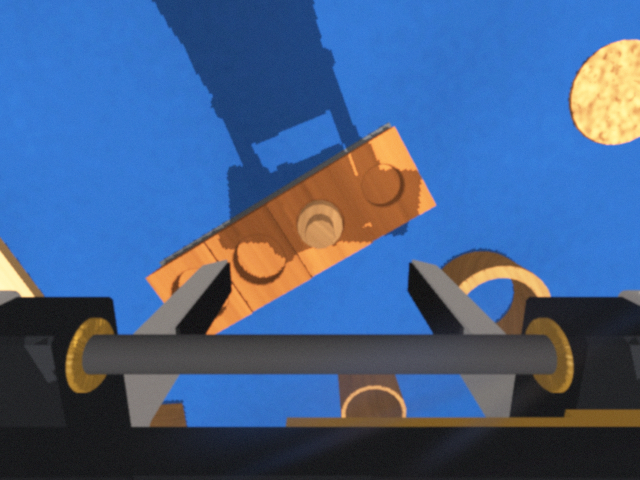

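View pics/s9c.png

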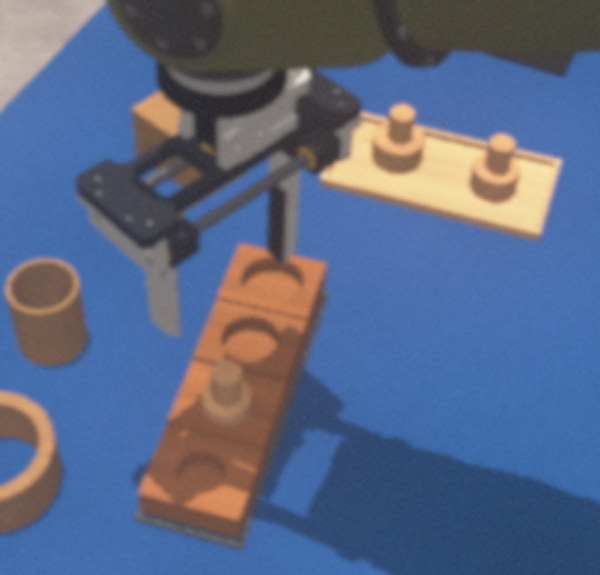

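The wrist view shows the plug centred in the second socket at (320,226). Its knob top is at 76.5 mm, expected 77, and it stands upright. The side view shows the tray plugs, tape and tube where they were. Handing in.

```bash
python3 -c "
from cell import manip
print(manip.sign_off())"
```

```text
the job is handed in; nothing more can be done
None
```

The plug from the cork pad is the 40 mm one. It is now fully home in socket 2, the first socket it entered, released and with the arm clear, and the job is handed in after about 19 s. No verdict was reported.

- **Socket 1:** a light press gave about 4.5 N. The plug rested on the mouth with its foot about 1 mm into the broken edge and did not go in.
- **Socket 2:** the plug slid in with no more than about 2.5 N sideways, and I stopped when the floor pushed back with 2.3 N.
- **Last check of the plug:** it is within about 0.5 mm of the socket centre and tilted less than 0.01 rad. Its knob top measured 76.5 mm against 77 mm expected, in line with the camera's usual 0.3–0.5 mm low reading.
- **Other objects:** in the last pictures the two tray plugs, tape and tube piece look as they did at the start. I judged these by eye and did not measure them. The carton is only partly visible in the last side view; the arm never went near it.
- **One measurement disagreed:** my fit of socket 4 was about 1 mm off because a finger hid part of it. Nothing I did relied on it.

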